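# Take the paper-well cover off the strip analyser

### The job

The paper roll in the strip analyser has to be changed. With closed fingertips press the ribbed snap tab on top of the machine down and, keeping it down, push the released cover off its seat along its guide rails, until all of it is past the open ends of the rails and the paper well is bare. Do not force it against the catch or lift it: leave it lying flat on the machine's top, and leave the things standing round the machine where they are.

Things in the scene. Friction and masses are not known exactly. Their poses are not given: they have to be found in the camera images.
- analyser: Off-white benchtop strip analyser, fixed; 220 (x) x 370 (y) mm, flat top deck 90 mm high over x -30..110, y -185..185. Origin: centre of its underside on the bench, z up; the sloping panel with display and keys is at -x (strip tray to x -150). All 'analyser mm' below are in this frame. The cover lies at first at x 40, y 80 and can leave its seat only towards -y, onto the free flat deck.
- well (a point): Centre of the paper well's opening in the deck, analyser mm x 40, y 71.5, z 90; opening 64 (x) x 73 (y) mm, hidden by the cover at the start, with the used paper roll inside.
- rail_end (a point): Midway between the open (-y) ends of the two guide rails, on the deck: analyser mm x 40, y 33, z 90. The rails run along y from y 140 (closed by stops) to y 33, outer faces at x -6.5 and 86.5, 8.5 mm high, with lips reaching 3 mm over the cover's long edges.
- cover: Loose grey plastic cover plate, 80 (x) x 110 (y) x 4 mm, 40 to 85 g; origin: centre of its underside; axes parallel to the analyser's at the start. At its trailing (+y) edge stands a thumb lip, 52 mm wide, 5 mm thick, up to 21 mm above the deck; push it on its +y face. The snap tab's nose comes up through a window 10 to 24 mm in front of that face and holds the cover.
- lip_top (a point): Middle of the top of the cover's thumb lip, 21 mm above the deck; it moves with the cover. The lip's +y face, which is the cover's trailing edge, lies 2.5 mm beyond it.
- corner_front (a point): Trailing (+y) corner of the cover on the side of the analyser's display (-x), 2 mm above its underside.
- corner_rear (a point): Trailing (+y) corner of the cover on the analyser's far side (+x), 2 mm above its underside. The cover is off its seat when both trailing corners are past the rails' open ends (y 33), 102 mm of travel from the start.
- tab_top (a point): Centre of the top face of the ribbed grey snap tab, at the start at x 40, y 155, z 106 mm of the analyser's frame. The tab's top is 36 (x) x 34 (y) mm; its near edge is 3 mm from the thumb lip's +y face. It stands 16 mm above the deck, moves straight down and springs back.
- snap_tab (a joint): How far the tab is pressed, m: 0 up, 0.009 at its stop (top then 7 mm above the deck). Spring 2.8 N at 0, 6 N at the stop. Its nose stands 5 mm above the deck at rest; pressed 6 mm or more it lets the cover pass. Let up before the cover has moved some 4 mm, it catches again. A closed fingertip 7 to 10 mm above the deck keeps the tab down, pushes the lip and passes over the nose.
- strip_bottle: White strip bottle with black cap, 40 mm diameter, 110 mm tall, standing to the -y side of the analyser; origin: centre of its underside. Not to be disturbed.
- spare_roll: New paper roll standing on end, 46 mm diameter, 57 mm tall, on the +y side of the analyser; origin: centre of its underside. Not to be disturbed.
- tube_rack: Black test-tube rack with tubes, 76 x 200 mm, 94 mm tall with the tubes, behind the analyser (+x); origin: centre of its underside. Not to be disturbed.
- slide_box: Small yellow carton of microscope slides, 55 x 83 x 30 mm, beside the analyser on its -y side, towards the rear; origin: centre of its underside. Not to be disturbed.
There are look-alikes about, which are no part of the job. Of the things shaped like the cover, the grey one is meant.

How it is judged (in metres and radians):
On the way, in this order (a step that is already met when the one before it is completed fails the run):
1. the snap tab is pressed down far enough to release the cover (value of joint snap_tab above 0.0035 m), for 0.1 s.
2. the whole cover is past the open ends of the rails (y of each of corner_front, corner_rear in the frame of analyser below 0.031 m), for 0.1 s.
At the end, for the whole second after the job is handed in: Both trailing corners of the cover are past the open ends of the rails (y below 31 mm in the analyser's frame), the cover lies flat on the deck (underside 86 to 95 mm high, tilt under 0.06 rad), at rest, and the snap tab has sprung back up (within 1.5 mm) (all of step 2 and z of cover in the frame of analyser between 0.086 and 0.095 m and angle between cover's own z axis and vertical below 0.06 rad and linear speed of cover below 0.01 m/s and value of joint snap_tab below 0.0015 m); the robot touches nothing.
It fails at once if the cover is forced or pinched: the fingers press on it with more than 40 N (contact force between the fingers and cover above 40 N).
It fails at once if the cover is lifted more than 12 mm off the deck (z of cover in the frame of analyser above 0.102 m).
It fails at once if the cover falls off the machine (z of cover in the frame of analyser below 0.07 m).
It fails at once if a thing standing round the machine is moved more than 20 mm or knocked over (distance of any of strip_bottle, spare_roll, tube_rack, slide_box from where it was at the start of the episode above 0.02 m).
It also fails if it takes over 34 s, if anything falls off the work surface, if the arm or the gripper's body presses on something with over 40 N, if the wrist force passes 120 N, or if a joint passes its speed limit or range.

### The arm

A 7-joint arm with a two-finger parallel gripper is mounted at the origin on the work surface. World frame = base frame: x ahead of the robot, y to its left, z up, the work surface at z = 0. Lengths are in m, angles in degrees, forces in N, time in s.
With the tool pointing down it reaches from about 0.4 to 0.85 m from the base axis. Payload 4.5 kg.
Tool frame: the origin (TCP) lies at the very end of the fingers, on their centre line; the grasp point (between the pads) lies 19 mm behind it; z points along the fingers, y is the direction in which the jaws open and shut (so a half turn about z gives the same grasp; the last joint's range is limited). The gripper opens to 85 mm and grips with 20 to 120 N. Pads are 22 mm wide; open, the fingers measure 114 mm over their backs; the gripper's body (76 mm by 85 mm) begins 54 mm behind the grasp point. The pads swing forward as they close: fully open they stand 13 mm farther back than shut.
Start: joints at [-69.74, 39.483, -11.15, 89.685, 9.013, 51.709, -12.324], TCP at [0.196, 0.593, 0.231] pointing down, gripper open.
Joint ranges: [-172.22, 172.22], [-26.19, 119.32], [-84.43, 86.54], [7.71, 146.69], [-57.33, 237.33], [2.42, 119.75], [-152.13, 152.13]. Speed limits (degrees/s): [147.25, 147.25, 180, 180, 180, 180, 180].

### API

Orientations are given as [roll, pitch, yaw] about the fixed x, y, z axes, in that order (R = Rz(yaw) Ry(pitch) Rx(roll)).
In Python, from plant import readout, imaging, manip gives the robot as it stands.
- The arm moves only by the tool move_arm, never from a script. Its argument "targets" is a list of rows, each an object with "travel": the shift along the tool's x, y, z in cm, a list of three; "twist": the turn about the tool's z in degrees; "gripper": the opening, from 0 (shut) to 1 (fully open). In form: [{"travel": [tx, ty, tz], "twist": twist, "gripper": gripper}, ...]. A call has 1 to 5 rows; each row is the pose to reach, as a shift and turn from the pose measured when the call began, along the tool's axes at that moment; what a row does not reach only later rows make up. A row lasts 1/10 s, in which the tool goes at most 50 mm and 8.59 degrees, less where a joint would pass 70% of its speed; a pose out of reach is approached as far as the arm can. A call with a gripper value outside its range is refused whole. The fingers move at their own pace and stop on an object; "squeeze" is the grip in N (left out, the last holds). Time passes only in rows, so rows that repeat a pose let the fingers close. It gives the time, the measured TCP pose, the force and the opening at its end, in the units of the state.
- readout.read_state(): the state, without advancing time (a new reading comes with each control period).
- imaging.camera(name): name is "side" or "top"; returns a dict with "image" (420x560x3 uint8, red, green, blue), "fx", "fy", "cx", "cy" (pixels), "R" (3x3) and "t" (3): a world point X has camera coordinates R X + t. Camera axes: x right, y down, z forward; pixel columns grow to the right and rows downward; lengths in m; the calibration is good to about 2 mm. A picture is of the moment at which its call begins. There is no depth.
- manip.sign_off(): hands the job in, once; it reports no verdict.
The state is a dict: "time_s": time; "q": joint angles; "dq": joint speeds; "joint_torque": joint torques, N m; "eef_pos": TCP position; "tool_rot": TCP orientation; "wrist_force": force on the tool from outside, world axes, zero at the start; "ft_torque": the same for the moment, N m; "grip_width": finger opening in m.
Only numpy, scipy, OpenCV 4.12 (cv2) and the standard library are available. Lean on these libraries where they do the work, as an engineer would, in place of code of your own. Each camera call takes 0.05 s, during which the arm holds its last target. There are 200 camera calls.

## Working session

There is one attempt and no reset: what is moved stays moved. The work goes in short steps, Python scripts to look and compute and a tool call to move; the robot and the scene stay as the last step left them, time stands still between calls to the robot, and variables do not carry over. Pictures are saved under pics/ and viewed, about 8 in all and at most 12, crops included, and the job is handed in when it is done.

Besides the shell and the picture viewer there is one more tool, called as name(argument=value, ...) on one line, values as JSON. move_arm: Moves the arm, as the interface text tells. Its arguments: {"type":"object","properties":{"targets":{"type":"array"},"squeeze":{"type":"number"}},"required":["targets"]}

```bash
mkdir -p pics
cat > h.py <<'E'
from plant import readout, imaging, manip
import numpy as np, cv2, pickle
def snap(n,f):
    c=imaging.camera(n); pickle.dump(c,open(f'pics/{f}.pkl','wb')); cv2.imwrite(f'pics/{f}.png',c['image'][:,:,::-1]); return c
def load(f): return pickle.load(open(f'pics/{f}.pkl','rb'))
def proj(c,X):
    p=np.array(c['R'])@np.array(X)+np.array(c['t']); return np.array([c['fx']*p[0]/p[2]+c['cx'],c['fy']*p[1]/p[2]+c['cy']])
def ray(c,uv):
    R=np.array(c['R']);d=R.T@np.array([(uv[0]-c['cx'])/c['fx'],(uv[1]-c['cy'])/c['fy'],1]);return -R.T@np.array(c['t']),d
def atz(c,uv,z):
    o,d=ray(c,uv);return o+d*(z-o[2])/d[2]
def tri(c1,u1,c2,u2):
    o1,d1=ray(c1,u1);o2,d2=ray(c2,u2)
    s=np.linalg.lstsq(np.c_[d1,-d2],o2-o1,rcond=None)[0];a=o1+d1*s[0];b=o2+d2*s[1];return (a+b)/2,np.linalg.norm(a-b)
E
python3 - <<'E'
from h import *
a=snap('side','s0');b=snap('top','t0')
cv2.imwrite('pics/both.png',cv2.resize(np.hstack([a['image'],b['image']])[:,:,::-1],(800,300)))
s=readout.read_state();print(s)
for c in(a,b):print(c['fx'],np.round(c['R'],3),c['t'])
E
```

```text
{'time_s': 0.1, 'q': array([-69.73897786,  39.52984635, -11.14463777,  89.74100809,
         9.01457241,  51.70933345, -12.32446816]), 'dq': array([ 0.07356781, -0.00826309, -0.07377136, -0.18619213, -0.00201908,
       -0.03872933, -0.0304769 ]), 'joint_torque': array([-2.87340677e-03, -5.40593362e+01, -1.27103146e+00, -1.58984756e+01,
        9.49379319e-03,  4.29932566e-03, -1.31116212e-05]), 'eef_pos': array([0.19636549, 0.59271674, 0.23053827]), 'tool_rot': array([-1.79902237e+02,  8.93794167e-03,  1.61680852e+02]), 'wrist_force': array([-0.02826469,  0.27782138,  0.15180136]), 'ft_torque': array([ 0.02711962, -0.03735205, -0.03186874]), 'grip_width': 0.08538007461555008}
401.32342737728254 [[ 0.988 -0.153  0.009]
 [-0.092 -0.64  -0.762]
 [ 0.123  0.753 -0.647]] [-0.49768201  0.16005231  0.80252275]
443.8850271597101 [[-0.018 -1.     0.02 ]
 [-0.983  0.014 -0.185]
 [ 0.185 -0.023 -0.983]] [0.03834184 0.52721857 1.16624441]
```

View pics/t0.png

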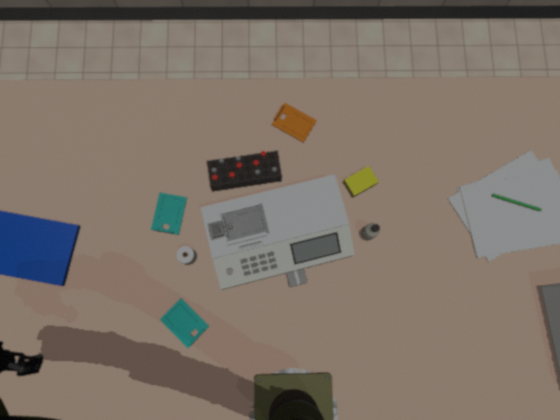

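View pics/s0.png

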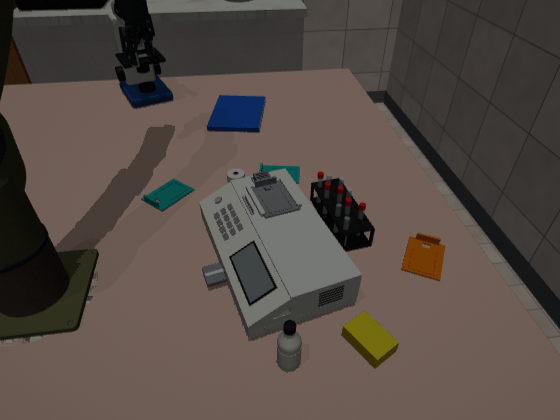

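The top view shows the analyser at px (278,232) with the grey cover at (245,222) and the tab at about (219,230). The rack is at (245,170), bottle (371,231), spare roll (186,255) and slide box (361,181). There are four cover-shaped things: teal (169,213), teal (185,323), orange (295,122) and grey (245,222). Only the grey one fits, because it is seated on the machine. I'll confirm it in a crop.

Run:
```python
from h import *
a=load('s0')['image'];b=load('t0')['image']
A=cv2.resize(a[155:325,190:365],None,fx=3.4,fy=3.4,interpolation=cv2.INTER_CUBIC)
B=cv2.resize(b[170:295,195:360],None,fx=4.8,fy=4.8,interpolation=cv2.INTER_CUBIC)
cv2.imwrite('pics/ca.png',A[:,:,::-1]);cv2.imwrite('pics/cb.png',B[:,:,::-1]);print(A.shape,B.shape)
```

```text
(578, 595, 3) (600, 792, 3)
```

View pics/ca.png

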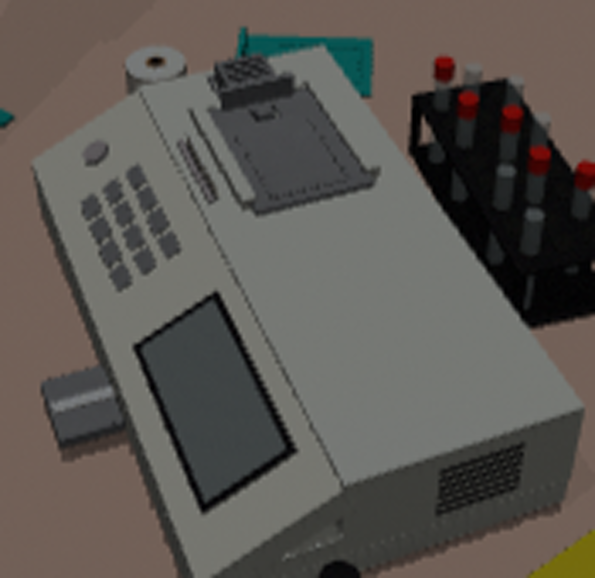

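View pics/cb.png

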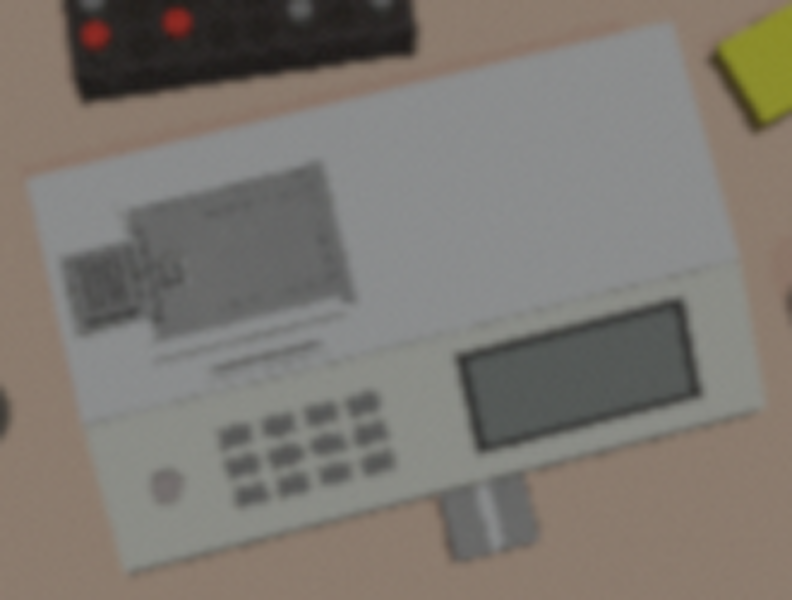

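The crops confirm the grey cover is seated between the rails, with the ribbed tab next to its lip: top crop (103,286), side crop (245,70). I'll fit the analyser pose from the four deck corners in both views.

Run:
```python
from h import *
from scipy.optimize import least_squares
a=load('s0');b=load('t0')
fs=lambda p:(np.array(p)+.5)/3.4-.5+[190,155]
ft=lambda p:(np.array(p)+.5)/4.8-.5+[195,170]
M=np.array([[110,185,90],[110,-185,90],[-30,-185,90],[-30,185,90],[40,155,106]])/1000
S=[fs(p) for p in[(325,45),(583,408),(344,486),(140,92),(245,70)]]
T=[ft(p) for p in[(28,177),(675,22),(738,258),(90,422),(103,286)]]
for s,t in zip(S,T):print(tri(a,s,b,t))
def W(v,m):
    c,s=np.cos(v[3]),np.sin(v[3]);return np.array([v[0]+c*m[0]-s*m[1],v[1]+s*m[0]+c*m[1],v[2]+m[2]])
f=lambda v:np.concatenate([proj(c,W(v,m))-u for c,U in((a,S),(b,T)) for m,u in zip(M,U)])
r=least_squares(f,[.45,.1,0,.2]);v=r.x;print(v[:3],np.degrees(v[3]));print(r.fun.reshape(-1,2).round(1))
np.save('v.npy',v)
for m in([40,155,106],[40,137.5,111],[40,33,90]):print(m,W(v,np.array(m)/1000))
```

```text
(array([0.54189153, 0.23814503, 0.09118476]), np.float64(0.00060490188076395))
(array([ 0.62541934, -0.122086  ,  0.09095377]), np.float64(0.001490407111281404))
(array([ 0.49120721, -0.15196216,  0.08789192]), np.float64(0.0017087036129109056))
(array([0.40668009, 0.20317657, 0.08808721]), np.float64(0.0013246268232671246))
(array([0.47887447, 0.19482097, 0.10518766]), np.float64(5.2447196950566724e-05))
[ 0.47697668  0.03343318 -0.00094512] 13.296658337692563
[[-0.1  0.6]
 [ 0.8  0.2]
 [ 0.1  0.2]
 [-0.4 -1.2]
 [ 0.6  0.3]
 [-0.1  0.4]
 [-0.4  0.1]
 [ 0.7  0.6]
 [-1.3  0.8]
 [ 0.5 -0.5]]
[40, 155, 106] [0.48025546 0.19347771 0.10505488]
[40, 137.5, 111] [0.48428034 0.17644684 0.11005488]
[40, 33, 90] [0.50831461 0.07474825 0.08905488]
```

move_arm(targets=[{"travel":[-3.6,-2.6,0.0],"twist":6,"gripper":0},{"travel":[-7.2,-5.2,0.5],"twist":14,"gripper":0},{"travel":[-10.8,-7.9,1.0],"twist":22,"gripper":0},{"travel":[-14.4,-10.5,1.5],"twist":30,"gripper":0},{"travel":[-18,-13.2,2],"twist":38,"gripper":0}], squeeze=60)

```text
time_s: 0.6
eef_pos: [0.3264, 0.4092, 0.2105]
tool_rot: [-179.9, 0.1, 123.4]
wrist_force: [1.3, 0.2, -0.1]
grip_width: 0.0122
```

move_arm(targets=[{"travel":[-4.4,0.2,0.5],"twist":4,"gripper":0},{"travel":[-8.8,0.3,1.2],"twist":8,"gripper":0},{"travel":[-13.2,0.5,2.0],"twist":12,"gripper":0},{"travel":[-17.6,0.7,3.0],"twist":16,"gripper":0},{"travel":[-22,0.8,4],"twist":20,"gripper":0}])

```text
time_s: 1.1
eef_pos: [0.455, 0.2284, 0.1704]
tool_rot: [-180.0, 0.1, 103.2]
wrist_force: [1.2, 0.3, -0.4]
grip_width: -0.0003
```

```bash
cat >> h.py <<'E'
def rel():
    v=np.load('v.npy');s=readout.read_state();p=s['eef_pos'];c,q=np.cos(v[3]),np.sin(v[3]);d=p-v[:3]
    return np.array([c*d[0]+q*d[1],-q*d[0]+c*d[1],d[2]])*1000,s
def togo(x,y,z):
    from scipy.spatial.transform import Rotation as Ro
    v=np.load('v.npy');r,s=rel();c,q=np.cos(v[3]),np.sin(v[3]);d=np.array([x,y,z])-r
    w=np.array([c*d[0]-q*d[1],q*d[0]+c*d[1],d[2]])
    R=Ro.from_euler('xyz',s['tool_rot'],degrees=True).as_matrix()
    print('analyser mm',r.round(1),'F',s['wrist_force'].round(1),'yaw',s['tool_rot'].round(1),'w',s['grip_width'],'tool cm',(R.T@w/10).round(2),'twist',s['tool_rot'][2]-np.degrees(v[3])-90)
E
python3 -c "
from h import *
togo(40,156,125)"
```

```text
analyser mm [ 23.4 194.8 171.3] F [ 1.2  0.3 -0.4] yaw [-1.800e+02  1.000e-01  1.032e+02] w -0.0002991506910422987 tool cm [-3.87  1.67  4.63] twist -0.07572212411851353
```

move_arm(targets=[{"travel":[-2.0,0.8,1.0],"twist":0,"gripper":0},{"travel":[-3.9,1.6,2.6],"twist":0,"gripper":0},{"travel":[-3.9,1.7,4.2],"twist":0,"gripper":0},{"travel":[-3.9,1.7,4.6],"twist":0,"gripper":0},{"travel":[-3.9,1.7,4.6],"twist":0,"gripper":0}])

```text
time_s: 1.6
eef_pos: [0.4796, 0.1945, 0.1238]
tool_rot: [-179.8, 0.1, 103.3]
wrist_force: [-0.6, 0.4, 1.0]
grip_width: 0.0002
```

```bash
python3 -c "
from h import *
togo(40,156,98.5)
a=snap('side','s1')['image'];b=snap('top','t1')['image']
A=cv2.resize(a[140:240,215:315],(396,400),interpolation=cv2.INTER_CUBIC)
B=cv2.resize(b[175:275,190:290],(396,400),interpolation=cv2.INTER_CUBIC)
cv2.imwrite('pics/c1.png',np.hstack([A,B])[:,:,::-1])"
```

```text
analyser mm [ 39.6 156.2 124.8] F [-0.6  0.4  1. ] yaw [-1.798e+02  1.000e-01  1.033e+02] w 0.000166493760791532 tool cm [-0.01  0.05  2.63] twist -0.033404558526768824
```

View pics/c1.png

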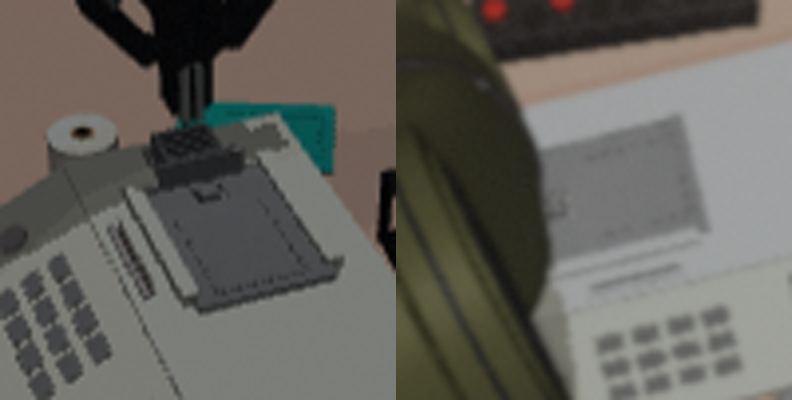

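The side crop shows the closed fingertips at (190,125), just above the tab at (183,143). Next I press down.

move_arm(targets=[{"travel":[0,0,1.0],"twist":0,"gripper":0},{"travel":[0,0,1.7],"twist":0,"gripper":0},{"travel":[0,0,2.2],"twist":0,"gripper":0},{"travel":[0,0,2.6],"twist":0,"gripper":0},{"travel":[0,0,2.6],"twist":0,"gripper":0}])

```text
time_s: 2.2
eef_pos: [0.4801, 0.1956, 0.0986]
tool_rot: [-180.0, 0.0, 103.3]
wrist_force: [-1.4, 1.7, 4.9]
grip_width: 0.0003
```

```bash
python3 -c "
from h import *
togo(40,146,98.5)"
```

```text
analyser mm [ 40.3 157.1  99.5] F [-1.4  1.7  4.9] yaw [-180.     0.   103.3] w 0.0002747123444715507 tool cm [-1.11 -0.03  0.1 ] twist 0.03446417335239005
```

move_arm(targets=[{"travel":[0,0,0.15],"twist":0,"gripper":0},{"travel":[0,0,0.15],"twist":0,"gripper":0},{"travel":[0,0,0.15],"twist":0,"gripper":0}])

```text
time_s: 2.5
eef_pos: [0.48, 0.1956, 0.0974]
tool_rot: [-180.0, 0.0, 103.3]
wrist_force: [-1.5, 0.2, 5.5]
grip_width: -0.0001
```

```bash
python3 -c "
from h import *
togo(40,143,97.5)
f=[]
for i in range(4): snap('side','x'); f.append(readout.read_state()['wrist_force'])
print(np.mean(f,0),np.std(f,0))"
```

```text
analyser mm [ 40.3 157.1  98.4] F [-1.5  0.2  5.5] yaw [-180.     0.   103.3] w -6.957219837013163e-05 tool cm [-1.41 -0.03  0.09] twist 0.0344303143719884
[-0.96277855  0.8595512   5.72643937] [0.48077109 0.21225961 0.54851645]
```

move_arm(targets=[{"travel":[-0.5,0,0],"twist":0,"gripper":0},{"travel":[-0.9,0,0],"twist":0,"gripper":0},{"travel":[-1.2,0,0],"twist":0,"gripper":0},{"travel":[-1.5,0,0],"twist":0,"gripper":0},{"travel":[-1.8,0,0],"twist":0,"gripper":0}])

```text
time_s: 3.2
eef_pos: [0.4847, 0.1802, 0.0981]
tool_rot: [179.9, -0.1, 103.4]
wrist_force: [-1.2, 3.7, 6.2]
grip_width: -0.0002
```

```bash
python3 -c "
from h import *
togo(40,30,98.2)
a=snap('side','s2')['image']
A=cv2.resize(a[140:240,215:315],(500,500),interpolation=cv2.INTER_CUBIC)
cv2.imwrite('pics/c2.png',A[:,:,::-1])"
```

```text
analyser mm [ 41.2 141.   99. ] F [-1.2  3.7  6.2] yaw [ 1.799e+02 -1.000e-01  1.034e+02] w -0.00016222388665642156 tool cm [-11.1   -0.15   0.06] twist 0.12563861826811262
```

View pics/c2.png

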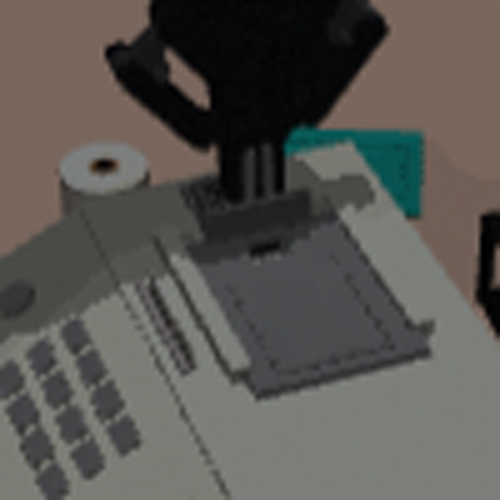

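The side crop shows the fingertips against the lip at (258,205). The nose is gone from the window at (265,247), the tab is down, and the force is only about 4 N. I'll carry on pushing.

move_arm(targets=[{"travel":[-0.7,-0.1,0.08],"twist":0,"gripper":0},{"travel":[-1.5,-0.1,0.08],"twist":0,"gripper":0},{"travel":[-2.3,-0.1,0.06],"twist":0,"gripper":0},{"travel":[-3.1,-0.1,0.04],"twist":0,"gripper":0},{"travel":[-3.9,-0.1,0.04],"twist":0,"gripper":0}])

```text
time_s: 3.75
eef_pos: [0.4929, 0.1402, 0.0975]
tool_rot: [179.9, -0.1, 103.3]
wrist_force: [-0.6, 0.7, 0.4]
grip_width: 0.0003
```

```bash
python3 -c "
from h import *
togo(40,30,98.5)"
```

```text
analyser mm [ 40.  100.2  98.4] F [-0.6  0.7  0.4] yaw [ 1.799e+02 -1.000e-01  1.033e+02] w 0.00025895375908016946 tool cm [-7.02 -0.01 -0.01] twist 0.04653790404759661
```

move_arm(targets=[{"travel":[-0.8,0,0],"twist":0,"gripper":0},{"travel":[-1.6,0,0],"twist":0,"gripper":0},{"travel":[-2.4,0,0],"twist":0,"gripper":0},{"travel":[-3.2,0,0],"twist":0,"gripper":0},{"travel":[-4.0,0,0],"twist":0,"gripper":0}])

```text
time_s: 4.25
eef_pos: [0.5022, 0.1004, 0.0974]
tool_rot: [179.9, -0.1, 103.3]
wrist_force: [-0.6, -0.1, -1.0]
grip_width: -0.0002
```

move_arm(targets=[{"travel":[-0.8,0,0],"twist":0,"gripper":0},{"travel":[-1.5,0,0],"twist":0,"gripper":0},{"travel":[-2.2,0,0],"twist":0,"gripper":0},{"travel":[-2.7,0,0],"twist":0,"gripper":0},{"travel":[-3.2,0,0],"twist":0,"gripper":0}])

```text
time_s: 4.75
eef_pos: [0.5097, 0.0691, 0.0974]
tool_rot: [179.9, -0.1, 103.3]
wrist_force: [-0.8, 0.7, 0.8]
grip_width: -0.0
```

```bash
python3 -c "
from h import *
togo(40,28,98.5)
a=snap('side','s3')['image']
A=cv2.resize(a[140:300,190:365],None,fx=3.4,fy=3.4,interpolation=cv2.INTER_CUBIC)
cv2.imwrite('pics/c3.png',A[:,:,::-1])"
```

```text
analyser mm [40.  27.1 98.3] F [-0.8  0.7  0.8] yaw [ 1.799e+02 -1.000e-01  1.033e+02] w -1.5205044759419564e-05 tool cm [ 0.09 -0.   -0.02] twist 0.04173458818996778
```

View pics/c3.png

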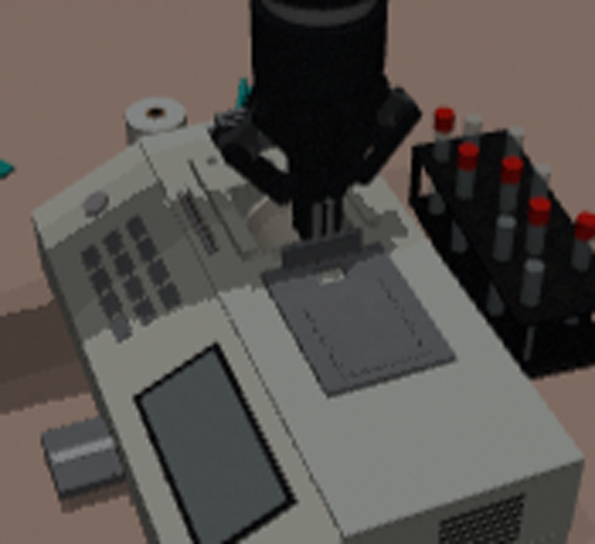

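The crop shows the cover at (362,320), off the rails, with the paper well bare behind the fingers. I'll push 6 mm more for margin, back off and rise.

move_arm(targets=[{"travel":[-0.3,0,0],"twist":0,"gripper":0},{"travel":[-0.6,0,0],"twist":0,"gripper":0},{"travel":[-0.6,0,0],"twist":0,"gripper":0},{"travel":[0.3,0,0],"twist":0,"gripper":0},{"travel":[1.5,0,-0.3],"twist":0,"gripper":0}])

```text
time_s: 5.3
eef_pos: [0.506, 0.0829, 0.1002]
tool_rot: [180.0, -0.0, 103.2]
wrist_force: [1.4, 0.8, -1.0]
grip_width: -0.0002
```

move_arm(targets=[{"travel":[0.5,0,-3],"twist":0,"gripper":0},{"travel":[3,0,-7],"twist":0,"gripper":0},{"travel":[7,-2,-11],"twist":0,"gripper":0},{"travel":[11,-5,-13],"twist":0,"gripper":0},{"travel":[15,-8,-14],"twist":0,"gripper":0}])

```text
time_s: 5.8
eef_pos: [0.4034, 0.2046, 0.2388]
tool_rot: [179.8, -0.1, 103.3]
wrist_force: [0.2, 0.7, 0.8]
grip_width: -0.0002
```

move_arm(targets=[{"travel":[4,-2,0],"twist":0,"gripper":0},{"travel":[8,-4,0],"twist":0,"gripper":0},{"travel":[12,-6,0],"twist":0,"gripper":0},{"travel":[15,-7,0],"twist":0,"gripper":0},{"travel":[15,-7,0],"twist":0,"gripper":0}])

```text
time_s: 6.3
eef_pos: [0.2965, 0.3403, 0.2392]
tool_rot: [179.8, -0.4, 103.9]
wrist_force: [-0.1, -0.8, -0.3]
grip_width: -0.0001
```

```bash
python3 -c "
from h import *
togo(40,28,98.5)
a=snap('side','s4')['image'];b=snap('top','t4')['image']
A=cv2.resize(a[150:280,190:320],(400,400),interpolation=cv2.INTER_CUBIC)
B=cv2.resize(b[160:290,200:330],(400,400),interpolation=cv2.INTER_CUBIC)
cv2.imwrite('pics/c4.png',np.hstack([A,B])[:,:,::-1])"
```

```text
analyser mm [-105.1  340.1  240.1] F [-0.1 -0.8 -0.3] yaw [179.8  -0.4 103.9] w -8.043523157131786e-05 tool cm [-31.46  14.12  14.02] twist 0.612610752529477
```

View pics/c4.png

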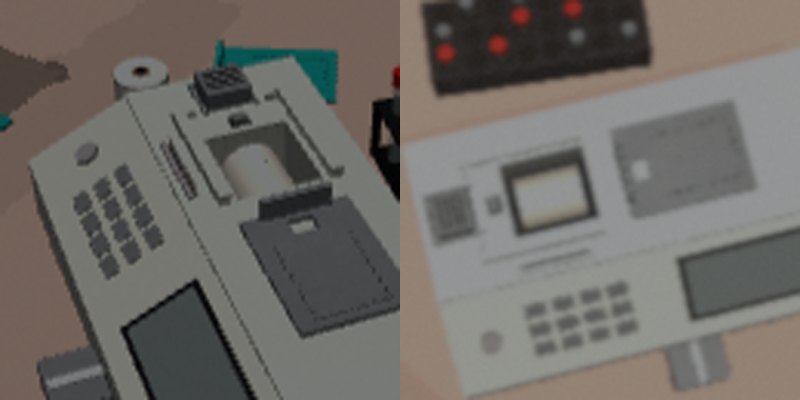

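The well is bare, the tab is up and the cover lies flat. In the top crop its trailing corners are at about (612,131) and (632,217). I'll check their y before handing in.

```bash
python3 -c "
from h import *
c=load('t4');v=np.load('v.npy');k=130/400
for p in((212,131),(232,217),(45,214)):
    w=atz(c,[(p[0]+.5)*k-.5+200,(p[1]+.5)*k-.5+160],(.093 if p[0]>50 else .106)+v[2])-v[:3]
    q=v[3];print(np.round([1e3*(np.cos(q)*w[0]+np.sin(q)*w[1]),1e3*(-np.sin(q)*w[0]+np.cos(q)*w[1])],1))
"
```

```text
[77.8  7.1]
[1.1 8.8]
[ 40.  161.1]
```

```bash
python3 -c "
from h import *
print(manip.sign_off())"
```

```text
the job is handed in; nothing more can be done
None
```

The cover is off its rails and the paper well is bare; I handed the job in after about 6.4 s of robot time. I pressed the snap tab down about 8 mm with closed fingertips. Keeping it down, I pushed the thumb lip along the rails, then backed off and lifted clear.

- **Cover:** the last pictures show it lying flat on the deck. Its trailing corners measure y ≈ 7 and 9 mm, against the 31 mm limit. It looked flat, but I did not measure its tilt or height.
- **Tab:** it looks sprung back up. That is a visual check only; I did not measure its height.
- **Forces:** the highest wrist reading was about 6 N down and 4 N sideways.
- **Things round the machine:** I made no contact with them. The spare roll and rack look undisturbed, but the bottle and slide box were outside my final crops, so I did not re-check them.
- **Disagreement:** in the final picture the tab centre measured y 161 mm against the nominal 155 mm. I put that down to reading the pixel by eye.

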